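# Rack the last handle and show its butt mark to the camera in the mirror

## Robot

A 7-joint arm with a two-finger parallel gripper is mounted at the origin on the work surface. World frame = base frame: x ahead of the robot, y to its left, z up, the work surface at z = 0. Lengths are in m, angles in rad, forces in N, time in s.
With the tool pointing down it reaches from about 0.4 to 0.925 m from the base axis. Payload 4.1 kg.
Tool frame: the origin (TCP) lies at the very end of the fingers, on their centre line; the grasp point (between the pads) lies 19 mm behind it; z points along the fingers, y is the direction in which the jaws open and shut (so a half turn about z gives the same grasp; the last joint's range is limited). The gripper opens to 85 mm and grips with 20 to 120 N. Pads are 22 mm wide; open, the fingers measure 114 mm over their backs; the gripper's body (76 mm by 85 mm) begins 54 mm behind the grasp point. The pads swing forward as they close: fully open they stand 13 mm farther back than shut.
Start: joints at [1.191, 0.398, 0.045, 1.537, -0.019, 1.207, -0.051], TCP at [0.18, -0.625, 0.231] pointing down, gripper open.
Joint ranges: [-2.82, 2.82], [-0.49, 2.23], [-1.37, 1.46], [0, 2.46], [-1.36, 4.5], [0.23, 2], [-2.94, 2.94]. Speed limits (rad/s): [2.57, 2.57, 3.14, 3.14, 3.14, 3.14, 3.14].

## Interface

Orientations are given as [roll, pitch, yaw] about the fixed x, y, z axes, in that order (R = Rz(yaw) Ry(pitch) Rx(roll)).
In Python, from cell import ctrl, cams gives the robot as it stands.
- The arm moves only by the tool arm_command, never from a script. Its argument "targets" is text: rows parted by semicolons, each of 7 numbers parted by spaces: the finger opening in cm, from 0 to 8.54, then the shift along the tool's x, y, z in cm, then the turn, a rotation vector about the tool's x, y, z in degrees. In form: gripper x y z wx wy wz; .... A call has 1 to 20 rows; each row is the pose to reach, as a shift and turn from the pose commanded when the call began, along the tool's axes at that moment; what a row does not reach only later rows make up. A row lasts 1/10 s, in which the tool goes at most 50 mm and 8.59 degrees, less where a joint would pass 70% of its speed; a pose out of reach is approached as far as the arm can. A call with a gripper value outside its range is refused whole. The fingers move at their own pace and stop on an object; "force" is the grip in N (left out, the last holds). Time passes only in rows, so rows that repeat a pose let the fingers close. It gives the time, the measured TCP pose, the force and the opening at its end, in the units of the state.
- ctrl.read_state(): the state, without advancing time (a new reading comes with each control period).
- cams.capture(name): name is "side" or "top"; returns a dict with "pixels" (420x560x3 uint8, red, green, blue), "depth" (420x560 float32, m along the optical axis (not along the pixel's ray), 0 where there is no reading), "K" (3x3 intrinsics, pixels), "k1" (the pictures are not rectified: a ray, as slopes to the right and down, at radius r is drawn at 1 + k1 r^2 times it, then the intrinsics apply), "R" (3x3) and "t" (3): a world point X has camera coordinates R X + t. Camera axes: x right, y down, z forward; pixel columns grow to the right and rows downward; lengths in m; the calibration is good to about 2 mm. A picture is of the moment at which its call begins.
- ctrl.job_done(): hands the job in, once; it reports no verdict.
The state is a dict: "time_s": time; "joints": joint angles; "joint_velocities": joint speeds; "tau": joint torques, N m; "tool_pos": TCP position; "tcp_rot": TCP orientation; "force": force on the tool from outside, world axes, zero at the start; "wrist_torque": the same for the moment, N m; "gripper_width": opening from 0.0 (shut) to 1.0 (fully open).
Only numpy, scipy, OpenCV 4.12 (cv2) and the standard library are available. Lean on these libraries where they do the work, as an engineer would, in place of code of your own. Each camera call takes 0.05 s, during which the arm holds its last target.

## Task

Lay the loose moulded handle in the one empty cradle of the rack, seated level and in line with its neighbours, with its marked butt end towards the mirror, and let it go. Then take the grip bar on top of the sprung inspection mirror and turn it until the little inspection camera, which looks straight at the mirror, sees that handle's butt mark in the middle of the glass; keep hold of the bar and finish while holding the mirror at that angle, because it springs back when released. Leave the other handles and the things around undisturbed.

Things in the scene. Friction and masses are not known exactly. Their poses are not given: they have to be found in the camera images.
- handle_mid (a point): centre of the loose handle's black grip, half-way up (15 mm above its underside). Grip 90 mm long (x), 24 mm wide (y), 30 mm high (z); at its +x end a 14 mm long, 20 mm thick steel ferrule and a flat 25 mm tang. x points from the marked butt to the tang; about 0.09 kg. It starts lying on the bench, to the right of the mirror as seen from the robot
- handle_mark (a point): the inspection mark: an 18 mm round steel disc with a cross on the butt end (-x end) of the loose handle, 46 mm from handle_mid and at the same height
- handle: the loose handle itself; origin at the centre of the grip's underside, 15 mm below handle_mid; same axes
- free_seat (a point): where handle_mid belongs when the handle lies in the empty cradle: 15 mm above its seat, which is 60 mm above the bench. x axis: the way the handle must point, butt at -x (mirror side), tang at +x; y along the row. Which cradle of the row is empty varies; neighbours are 70 mm apart
- cradle_free: the empty cradle, origin at its foot, 35 mm under free_seat, same axes. Two white blocks at x = -33 and +33 mm (14 mm long, 54 mm wide, 20 mm high, tops are the seat), each with two 10 mm thick round-topped grey pegs, 30 mm apart clear, 20 mm above the seat. Between the blocks is a 52 mm long gap for fingers, open down to 20 mm below the seat
- mirror: sprung mirror on an upright spindle; glass 66 mm wide, 50 mm high, its centre on the spindle axis 75 mm above the bench. Origin on the axis at bench height, z up, x = the way the glass faces (level). Rests on a stop, facing nearly at the camera; turns anticlockwise seen from above by up to 1.45 rad. The spring resists with 0.03 N m at rest, 0.09 at 1 rad, and turns it back when let go
- mirror_grip (a point): middle of the black grip bar on top of the mirror, on the spindle axis, 138 mm above the bench. Bar 48 mm long along the mirror's x (the direction in which the glass faces), 12 mm thick, 26 mm high; below it a thin stem, and the mirror frame's top edge 34 mm below this point. Axes as mirror
- lens (a point): front of the lens of the fixed inspection camera, 130 mm from the spindle axis and level with the middle of the glass; it looks straight at the spindle axis
- sight_line (a point): not a solid thing: the camera's line of sight after the mirror. Origin at the middle of the glass on the spindle axis; its x axis (level) is the direction in which the camera's central line leaves the mirror by the law of reflection, y level to its left, so it turns by twice the angle the mirror turns. The camera sees centred whatever lies on this x axis
- row_a: moulded tool handle like the loose one (black, 24 mm wide, 30 mm high), already lying in its cradle; origin at the centre of its underside, x along it from the marked butt to the steel tang; not to be disturbed
- row_b: moulded tool handle like the loose one (black, 24 mm wide, 30 mm high), already lying in its cradle; origin at the centre of its underside, x along it from the marked butt to the steel tang; not to be disturbed
- row_c: moulded tool handle like the loose one (black, 24 mm wide, 30 mm high), already lying in its cradle; origin at the centre of its underside, x along it from the marked butt to the steel tang; not to be disturbed
- jar: closed clear jar with a steel lid, 60 mm across, 85 mm high, origin under its centre; bystander
- cup: open steel cup, 72 mm across, 70 mm high, origin under its centre; bystander
- gauge: brass gauge cylinder, 50 mm across, 30 mm high, origin under its centre; bystander
There are look-alikes about, which are no part of the job. Leave any pink, purple or red look-alike of the handle alone.

How it is judged:
By the outcome, as a careful person would: the job done as asked, in the order asked, and still so for the second after the job is handed in, while the arm keeps its last pose, push and grip.
It also fails if it takes over 48 s, if anything falls off the work surface, if the arm or the gripper's body presses on something with over 40 N, if the wrist force passes 120 N, or if a joint passes its speed limit or range.

## Working session

There is one attempt and no reset: what is moved stays moved. The work goes in short steps, Python scripts to look and compute and a tool call to move; the robot and the scene stay as the last step left them, time stands still between calls to the robot, and variables do not carry over. Pictures are saved under pics/ and viewed, and the job is handed in when it is done.

Besides the shell and the picture viewer there is one more tool, called after ">>>" by a JSON object that holds its "name" and its "arguments", one argument or row to a line. arm_command: Moves the arm, as the interface text tells. Its arguments: {"type":"object","properties":{"targets":{"type":"string"},"force":{"type":"number"}},"required":["targets"]}

```bash
mkdir -p pics; ls; python3 - <<'E'
from cell import ctrl,cams
import cv2,numpy as np
print(ctrl.read_state())
for n in("side","top"):
    c=cams.capture(n); np.savez(f'{n}0.npz',**c)
    cv2.imwrite(f'pics/{n}0.png',c['pixels'][:,:,::-1]); print(n,c['K'],c['k1'],c['R'],c['t'])
E
```

```text
pics
{'time_s': 0.0, 'joints': array([ 1.19101863,  0.39920186,  0.04504359,  1.53784045, -0.01871797,
        1.20688606, -0.05069982]), 'joint_velocities': array([ 8.75822916e-04,  6.81609324e-04, -9.60839111e-04, -1.08501702e-03,
       -7.76125409e-04, -6.10417878e-05, -8.44868128e-04]), 'tau': array([-4.87843408e-04, -4.75131011e+01,  1.36474494e+00, -2.54223311e+01,
        1.16276921e-02,  9.53924755e-03,  4.67495866e-06]), 'tool_pos': array([ 0.17996968, -0.62395289,  0.23027487]), 'tcp_rot': array([-3.13968257e+00,  1.20350919e-04,  2.80875394e-01]), 'force': array([-0.02198665,  0.33870435,  0.29715494]), 'wrist_torque': array([-0.04661729, -0.08324067, -0.00834372]), 'gripper_width': 0.9965708073356402}
side [[421.46417667   0.         278.28891242]
 [  0.         421.46417667 209.07362705]
 [  0.           0.           1.        ]] -0.0324459681759202 [[ 0.99712445 -0.07449311  0.01391438]
 [-0.02796877 -0.53240243 -0.84602919]
 [ 0.07043139  0.84320723 -0.53295496]] [-0.58131248  0.07470276  1.46133638]
top [[498.74902485   0.         284.68466724]
 [  0.         498.74902485 208.58279513]
 [  0.           0.           1.        ]] 0.055491330248851174 [[ 0.01088232 -0.99993266  0.00403003]
 [-0.99479132 -0.01123468 -0.1013115 ]
 [ 0.10134996 -0.00290653 -0.99484659]] [-0.088205    0.58855783  1.32867178]
```

View pics/side0.png

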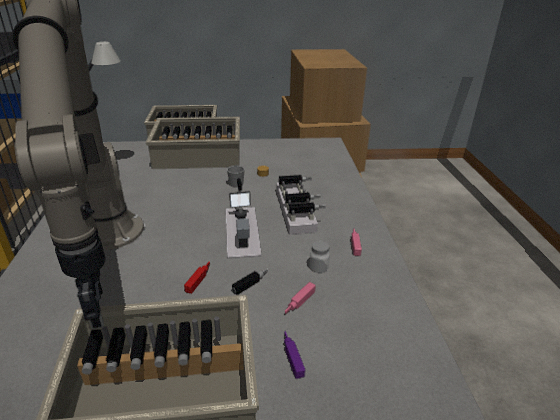

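View pics/top0.png

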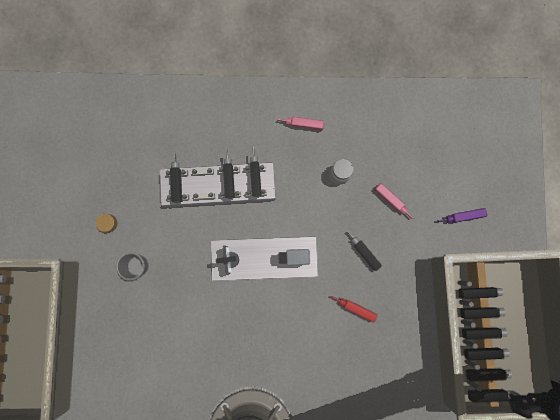

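The top view shows the rack at (160-275, 165-207), with an empty cradle at about (204,182). The mirror is at (228,258), the lens at about (282,258), the jar at (342,172), the cup at (131,267) and the gauge at (106,223).

Possible handles (top-view pixels):
- black loose at (367,253): the only loose black one
- red at (357,308)
- pink at (393,200) and (305,124)
- purple at (465,215)
- rack handles at (176,183), (229,180) and (255,178)
- boxed ones at (485,293...) and (5,300)

My choice is (367,253), and I'll check it in crops.

```bash
cat > h.py <<'E'
import numpy as np,cv2
def load(n): return dict(np.load(n))
def undist(c,u,v):
    K=c['K'];k=float(c['k1'])
    x=(u-K[0,2])/K[0,0];y=(v-K[1,2])/K[1,1]
    p=cv2.undistortPoints(np.array([[[float(u),float(v)]]]),K,np.array([k,0,0,0.]),None,None,None)
    return p[0,0]
def onz(c,u,v,z):
    x,y=undist(c,u,v);R=c['R'];t=c['t'];C=-R.T@t;d=R.T@np.array([x,y,1.])
    return C+d*(z-C[2])/d[2]
def bydepth(c,u,v):
    x,y=undist(c,u,v);d=c['depth'][int(round(v)),int(round(u))]
    return c['R'].T@(np.array([x*d,y*d,d])-c['t'])
def proj(c,X):
    X=np.array(X,float).reshape(-1,3);rv=cv2.Rodrigues(c['R'])[0]
    return cv2.projectPoints(X,rv,c['t'],c['K'],np.array([float(c['k1']),0,0,0.]))[0][:,0]
def crop(c,x0,y0,x1,y1,s,fn):
    im=c['pixels'][y0:y1,x0:x1,::-1];im=cv2.resize(im,None,fx=s,fy=s,interpolation=cv2.INTER_CUBIC)
    im=cv2.convertScaleAbs(im,alpha=1.5,beta=20)
    for u in range((x0+9)//10*10,x1,10):
        cv2.putText(im,str(u),((u-x0)*s,8),0,.3,(0,255,255),1);cv2.line(im,((u-x0)*s,10),((u-x0)*s,14),(0,255,255),1)
    for v in range((y0+9)//10*10,y1,10):
        cv2.putText(im,str(v),(0,(v-y0)*s+3),0,.3,(0,255,255),1)
    cv2.imwrite(fn,im)
E
python3 - <<'E'
from h import *
t=load('top0.npz');s=load('side0.npz')
crop(t,335,225,390,280,10,'pics/t_h.png')
crop(t,155,145,280,212,6,'pics/t_r.png')
crop(t,200,230,325,285,6,'pics/t_m.png')
crop(s,220,175,330,300,5,'pics/s_m.png')
E
```

```text
(no output)
```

View pics/t_h.png

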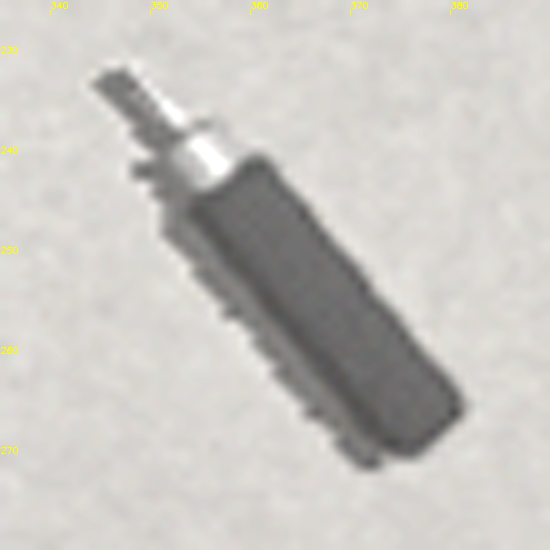

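View pics/t_r.png

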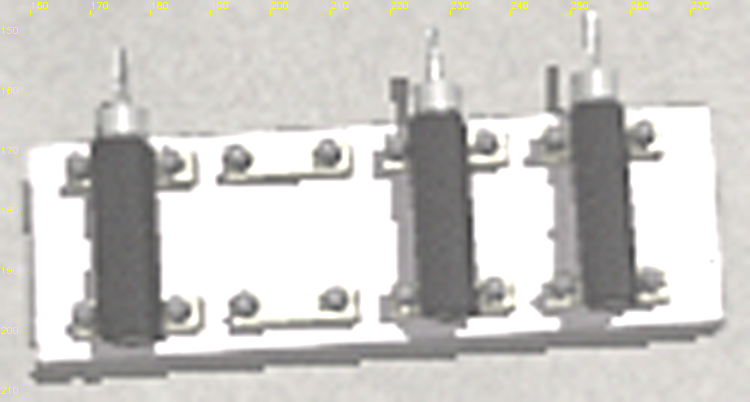

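View pics/t_m.png

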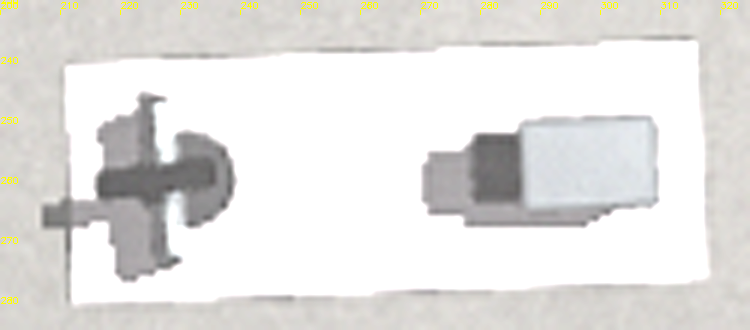

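View pics/s_m.png

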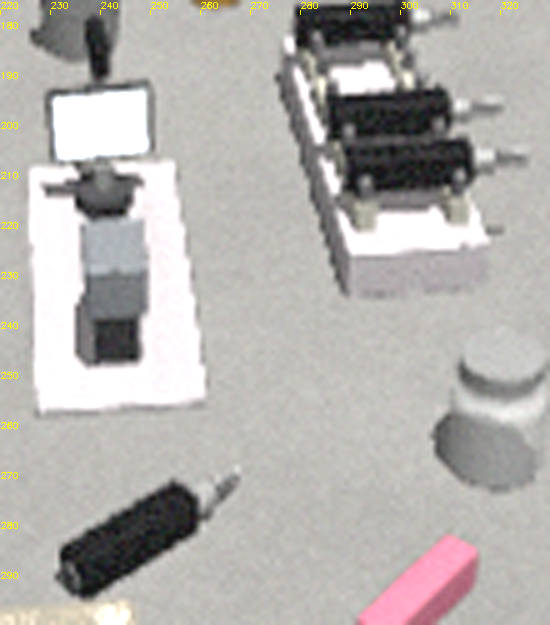

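The chosen handle is plain black, with its steel ferrule and tang at the upper left (about (346,233) in the top view) and its butt at the lower right (about (377,268)). The empty cradle's pegs are at (193,171), (208,170), (194,195) and (209,194). The mirror bar runs from (215,260) to (235,258).

```bash
python3 - <<'E'
from h import *
t=load('top0.npz')
def cloud(x0,y0,x1,y1,zlo,zhi,dark=None):
    P=[]
    for v in range(y0,y1):
        for u in range(x0,x1):
            if t['depth'][v,u]<=0: continue
            X=bydepth(t,u,v)
            if zlo<X[2]<zhi and (dark is None or t['pixels'][v,u].max()<dark): P.append(X)
    return np.array(P)
def rect(P,name):
    r=cv2.minAreaRect((P[:,:2]*1000).astype(np.float32)); b=cv2.boxPoints(r)
    m=P.mean(0); w,V=np.linalg.eigh(np.cov((P[:,:2]-m[:2]).T)); a=V[:,1]
    print(name,len(P),'rect',np.round(r[0],1),np.round(r[1],1),'PCA deg',np.degrees(np.arctan2(a[1],a[0])).round(1),'mean',(m*1000).round(1),'zmed',np.median(P[:,2]*1000).round(1))
print('floor z',[round(bydepth(t,u,v)[2]*1000,1) for u,v in((400,240),(330,230),(150,230),(240,225))])
rect(cloud(335,225,390,280,.022,.04,75),'handle')
rect(cloud(165,145,186,210,.08,.1,75),'row1')
rect(cloud(219,145,238,210,.08,.1,75),'row2')
rect(cloud(246,145,266,210,.08,.1,75),'row3')
rect(cloud(205,240,245,280,.14,.17),'bar')
rect(cloud(265,240,285,275,.05,.15),'lens')
rect(cloud(282,240,315,275,.05,.15),'cambody')
for z,l in((.08,[(193,171),(208.5,170.5),(194,195.5),(209.5,194.5)]),):
    print([onz(t,u,v,z).round(4) for u,v in l])
    print(np.mean([onz(t,u,v,z) for u,v in l],0))
print('bar ends',onz(t,215.5,260.3,.151),onz(t,234.8,258.3,.151))
for u in range(270,310,4): print(u,[bydepth(t,u,v).round(4).tolist() for v in (255,)])
for nm,box in dict(jar=(325,155,360,190,.07,.1),cup=(112,250,150,285,.055,.09),gauge=(92,210,120,236,.02,.05)).items(): rect(cloud(*box),nm)
E
```

```text
floor z [np.float64(3.6), np.float64(-7.3), np.float64(-0.4), np.float64(-0.8)]
handle 291 rect [ 466.  -305.7] [89.6 23.7] PCA deg -140.2 mean [ 465.6 -305.6   30.5] zmed 30.4
row1 330 rect [643.  206.6] [89.1 28.1] PCA deg -176.1 mean [643.3 204.7  90.2] zmed 90.6
row2 316 rect [656.8  67.4] [89.6 24.3] PCA deg -175.0 mean [656.1  67.1  90.3] zmed 90.4
row3 309 rect [662.4  -6.2] [88.6 33.9] PCA deg -174.5 mean [661.8  -3.3  90.2] zmed 90.4
bar 97 rect [450.7  63. ] [11.8 46.7] PCA deg 98.0 mean [450.7  62.5 151.3] zmed 151.6
lens 79 rect [456.6 -73.3] [28.4 15.6] PCA deg -178.4 mean [457.1 -73.7  86.9] zmed 87.6
cambody 413 rect [ 459.6 -110.7] [38.4 69.5] PCA deg 92.5 mean [ 458.9 -111.6   94.7] zmed 95.1
[array([0.6813, 0.1612, 0.08  ]), array([0.6831, 0.1206, 0.08  ]), array([0.6162, 0.1568, 0.08  ]), array([0.6194, 0.1163, 0.08  ])]
[0.64999508 0.13872209 0.08      ]
bar ends [0.44794917 0.08673602 0.151     ] [0.45326956 0.0396551  0.151     ]
270 [[0.4634, -0.043, 0.0121]]
274 [[0.4635, -0.0539, 0.009]]
278 [[0.4629, -0.0656, 0.0899]]
282 [[0.463, -0.0759, 0.0904]]
286 [[0.4631, -0.0862, 0.0949]]
290 [[0.4632, -0.0964, 0.097]]
294 [[0.4634, -0.1068, 0.0917]]
298 [[0.4634, -0.1169, 0.0988]]
302 [[0.4636, -0.1272, 0.0972]]
306 [[0.4637, -0.1373, 0.0995]]
jar 323 rect [ 691.5 -232.5] [50.9 51.8] PCA deg 151.3 mean [ 691.  -232.    85.2] zmed 85.3
cup 226 rect [431.3 319.5] [70.2 71.1] PCA deg 95.2 mean [430.7 324.6  67.4] zmed 68.9
gauge 284 rect [546.2 402.4] [46.2 50.5] PCA deg 81.9 mean [546.8 401.   30.6] zmed 31.0
```

The measured sizes agree with the description: the handle is 89.6×23.7 mm with its top at 30 mm, the row tops are at 90 mm, the bar top is at 151 mm, and the lens sits 129 mm from the spindle axis.

Working values:

| Item | Position (mm) | Yaw |
|---|---|---|
| Handle | (466, -306) | 39.8° |
| Seat | (650, 137) | 5° |
| Spindle axis | (451, 63) | about -83° at rest |

Next I'll make the move helper.

```bash
cat >> h.py <<'E'
from scipy.spatial.transform import Rotation as Ro
def rel(st,pos,yawdeg):
    R0=Ro.from_euler('xyz',st['tcp_rot']);R1=Ro.from_euler('xyz',[np.pi,0,np.radians(yawdeg)])
    d=R0.inv().apply(np.array(pos)-st['tool_pos'])*100
    w=(R0.inv()*R1).as_rotvec(degrees=True)
    return d.round(2),w.round(2)
E
python3 - <<'E'
from h import *
from cell import ctrl
s=ctrl.read_state()
print(rel(s,[.466,-.3057,.10],39.8))
E
```

```text
(array([ 36.31, -22.63,  13.07]), array([-1.000e-01, -1.000e-02, -2.371e+01]))
```

>>> {"name": "arm_command", "arguments": {
  "targets": "5 5 -3 0 0 0 0; 5 10 -6 0 0 0 -4; 5 15 -9 0 0 0 -8; 5 19 -12 0 0 0 -12; 5 23 -14.5 0 0 0 -16; 5 27 -17 1 0 0 -20; 5 31 -19.5 4 0 0 -23.7; 5 34 -21.2 7 0 0 -23.7; 5 36.3 -22.6 11 0 0 -23.7; 5 36.3 -22.6 13 0 0 -23.7; 5 36.3 -22.6 13 0 0 -23.7; 5 36.3 -22.6 13 0 0 -23.7; 5 36.3 -22.6 13 0 0 -23.7",
  "force": 40
}}

```text
time_s: 1.4
tool_pos: [0.4665, -0.309, 0.1032]
tcp_rot: [3.138, -0.0, 0.692]
force: [0.4, -0.7, 0.5]
gripper_width: 0.587
```

```bash
python3 - <<'E'
from h import *
from cell import ctrl,cams
s=ctrl.read_state();print(s['time_s'],s['tool_pos'],s['tcp_rot'],s['gripper_width'],s['joints'].round(2),s['force'])
print(rel(s,[.466,-.3057,.006],39.8))
for n in("top","side"):
    c=cams.capture(n);np.savez(n+'1.npz',**c)
    p=proj(c,[s['tool_pos']])[0];print(n,p)
    u,v=map(int,proj(c,[[.466,-.3057,.03]])[0]);crop(c,u-45,v-45,u+45,v+45,6,f'pics/{n}1.png')
E
```

```text
1.4 [ 0.46648886 -0.30904832  0.10316547] [ 3.13824858e+00 -7.46387996e-05  6.91975101e-01] 0.5867742214318462 [ 0.68  0.37 -0.22  1.89  0.1   0.89 -0.46] [ 0.44603693 -0.7224828   0.50265296]
(array([ 0.18, -0.32,  9.72]), array([ 0.19, -0.  , -0.15]))
top [373.46492656 254.68392162]
side [245.51624034 258.71555522]
```

View pics/side1.png

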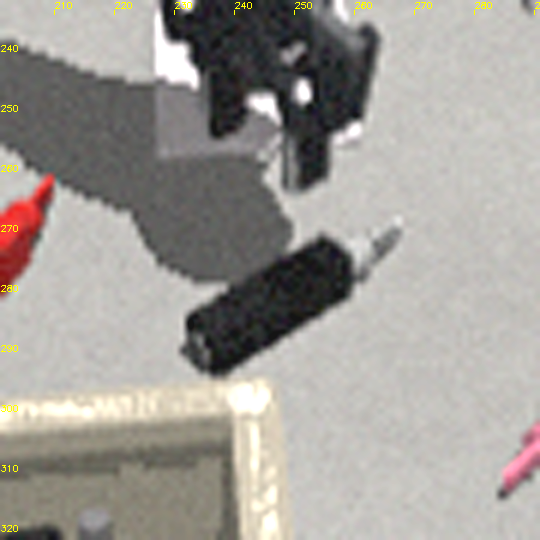

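View pics/top1.png

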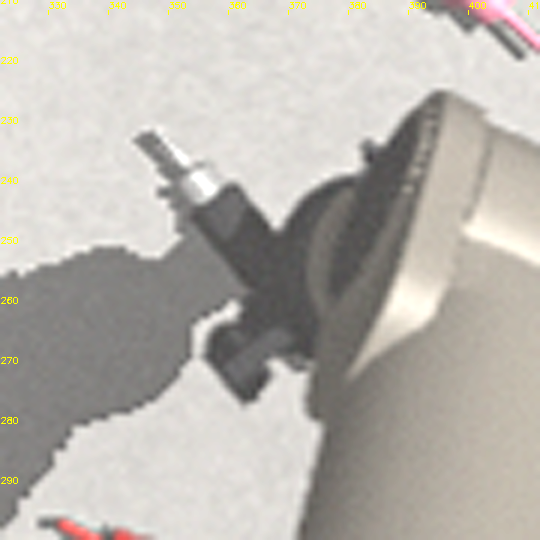

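```bash
python3 - <<'E'
from h import *
from cell import ctrl
s=ctrl.read_state();print(s['time_s'],s['tool_pos'],s['tcp_rot'],s['joint_velocities'].round(3))
print(rel(s,[.466,-.3057,.006],39.8))
E
```

```text
1.5 [ 0.46659058 -0.30896235  0.10333282] [ 3.13783432e+00 -4.07159348e-04  6.91877167e-01] [-0.001 -0.    -0.004  0.008 -0.001 -0.003 -0.002]
(array([ 0.16, -0.33,  9.73]), array([ 0.22, -0.02, -0.16]))
```

The side view shows the fingertips around (237,253) and (255,262), whose midpoint matches the projected TCP at (245.5,258.7). The jaws are set across the handle, so I'm going down.

>>> {"name": "arm_command", "arguments": {
  "targets": "5 0.1 -0.3 3 0 0 0; 5 0.1 -0.3 6 0.2 0 -0.1; 5 0.1 -0.3 8 0.2 0 -0.1; 5 0.1 -0.3 9 0.2 0 -0.1; 5 0.1 -0.3 9.5 0.2 0 -0.1; 5 0.1 -0.3 9.5 0.2 0 -0.1; 5 0.1 -0.3 9.5 0.2 0 -0.1"
}}

```text
time_s: 2.2
tool_pos: [0.466, -0.3046, 0.0075]
tcp_rot: [-3.14, -0.001, 0.696]
force: [0.2, 0.1, -0.7]
gripper_width: 0.586
```

>>> {"name": "arm_command", "arguments": {
  "targets": "1.5 0 0 0 0 0 0; 1.5 0 0 0 0 0 0; 1.5 0 0 0 0 0 0; 1.5 0 0 0 0 0 0; 1.5 0 0 0 0 0 0; 1.5 0 0 0 0 0 0; 1.5 0 0 -1 0 0 0; 1.5 0 0 -3 0 0 0; 1.5 0 0 -6 0 0 0; 1.5 0 0 -9 0 0 0; 1.5 0 0 -12 0 0 0; 1.5 0 0 -14 0 0 0; 1.5 0 0 -14 0 0 0",
  "force": 50
}}

```text
time_s: 3.5
tool_pos: [0.4672, -0.3052, 0.1496]
tcp_rot: [3.139, -0.002, 0.696]
force: [0.8, -0.1, -0.7]
gripper_width: 0.269
```

```bash
python3 - <<'E'
from h import *
from cell import ctrl,cams
s=ctrl.read_state();print(s['time_s'],s['tool_pos'],s['tcp_rot'],s['gripper_width'],s['joints'].round(2),s['force'])
print(rel(s,[.65,.1368,.15],5))
c=cams.capture('side');np.savez('side2.npz',**c)
u,v=map(int,proj(c,[s['tool_pos']])[0]);crop(c,u-45,v-45,u+45,v+45,6,'pics/side2.png')
E
```

```text
3.5 [ 0.46722696 -0.30517635  0.14962958] [ 3.13904848e+00 -1.89557627e-03  6.96203247e-01] 0.2691904365532901 [ 0.69  0.32 -0.23  1.85  0.08  0.98 -0.45] [ 0.82058097 -0.06917525 -0.70838661]
(array([ 4.237e+01, -2.219e+01, -1.000e-02]), array([ 0.11, -0.15, 34.89]))
```

View pics/side2.png

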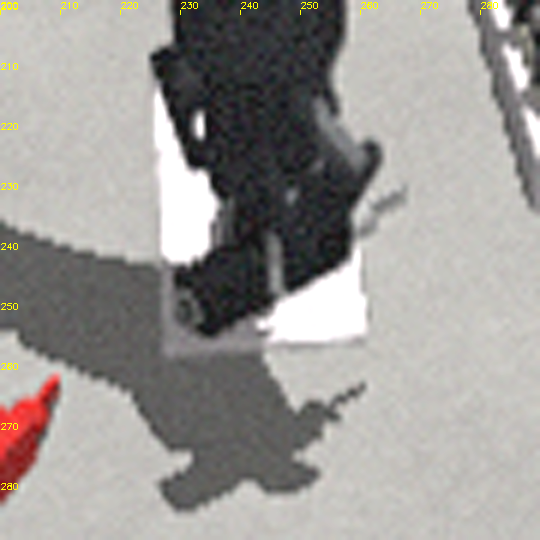

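Handle held (width 0.269, about 23 mm) and lifted: the side view shows its butt at (232,250) and its tang at (264,232). Next I carry it above the empty cradle.

>>> {"name": "arm_command", "arguments": {
  "targets": "1.5 2 -1 -1 0 0 2; 1.5 5 -2.6 -2 0 0 5; 1.5 9 -4.7 -2 0 0 8; 1.5 13 -6.8 -2 0 0 12; 1.5 17 -8.9 -2 0 0 16; 1.5 21 -11 -2 0 0 20; 1.5 25 -13 -2 0 0 24; 1.5 29 -15.2 -2 0 0 28; 1.5 33 -17.2 -2 0 0 31; 1.5 37 -19.3 -2 0 0 33; 1.5 40 -21 -1.5 0 0 34.9; 1.5 42 -22 -1 0 -0.1 34.9; 1.5 42.4 -22.2 0 0 -0.1 34.9; 1.5 42.4 -22.2 0 0 -0.1 34.9; 1.5 42.4 -22.2 0 0 -0.1 34.9; 1.5 42.4 -22.2 0 0 -0.1 34.9"
}}

```text
time_s: 5.15
tool_pos: [0.6483, 0.1354, 0.1469]
tcp_rot: [-3.141, 0.004, 0.084]
force: [-0.0, -0.6, -1.0]
gripper_width: 0.268
```

```bash
cat > look.py <<'E'
import sys
from h import *
from cell import ctrl,cams
s=ctrl.read_state();print(s['time_s'],s['tool_pos'].round(4),s['tcp_rot'].round(4),s['gripper_width'],s['joints'].round(2),s['force'].round(2))
k=sys.argv[1];p=np.array(eval(sys.argv[2]));h=int(sys.argv[3])
for n in('side','top'):
    c=cams.capture(n);np.savez(f'{n}{k}.npz',**c)
    u,v=map(int,proj(c,[p])[0]);print(n,'TCP px',proj(c,[s['tool_pos']])[0].round(1))
    crop(c,max(u-h,0),max(v-h,0),u+h,v+h,int(540/2/h),f'pics/{n}{k}.png')
E
python3 look.py 3 "[.65,.137,.1]" 45;python3 - <<'E'
from h import *
from cell import ctrl
s=ctrl.read_state();print(rel(s,[.65,.1368,.067],5))
E
```

```text
5.15 [0.6483 0.1354 0.1469] [-3.1408  0.0042  0.0842] 0.2682060050457691 [-0.06  0.5  -0.3   1.58  0.16  1.08 -1.88] [-0.04 -0.56 -1.04]
side TCP px [293.9 170.9]
top TCP px [198.2 179.5]
(array([ 0.17, -0.03,  8.05]), array([-0.09,  0.18, -0.14]))
```

View pics/side3.png

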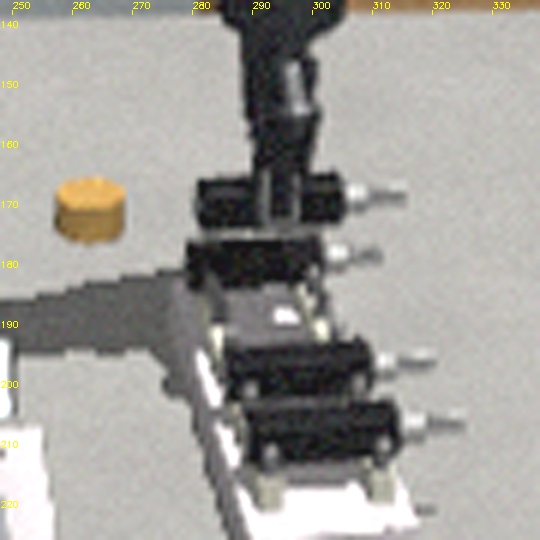

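View pics/top3.png

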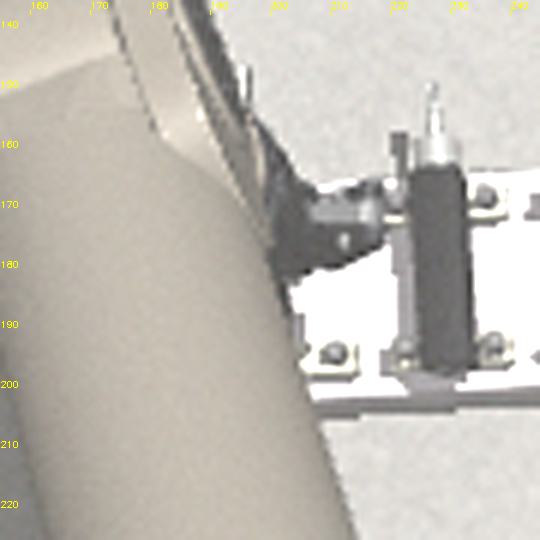

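The side view shows the held handle from (280,170) to (304,168), parallel to its neighbours, with its butt on the left (mirror side), as theirs are. Going part-way down.

>>> {"name": "arm_command", "arguments": {
  "targets": "1.5 0.15 0 1.5 0 0.2 -0.1; 1.5 0.15 0 3 0 0.2 -0.1; 1.5 0.15 0 4 0 0.2 -0.1; 1.5 0.15 0 4.8 0 0.2 -0.1; 1.5 0.15 0 5.2 0 0.2 -0.1; 1.5 0.15 0 5.2 0 0.2 -0.1; 1.5 0.15 0 5.2 0 0.2 -0.1"
}}

```text
time_s: 5.95
tool_pos: [0.65, 0.1384, 0.0954]
tcp_rot: [-3.139, -0.001, 0.089]
force: [0.0, -0.3, -0.8]
gripper_width: 0.269
```

```bash
python3 look.py 4 "[.65,.137,.08]" 27;python3 - <<'E'
from h import *
from cell import ctrl
s=ctrl.read_state();print(rel(s,[.65,.1368,.067],5))
c=load('side4.npz')
p=s['tool_pos'];a=.088;ax=np.array([np.cos(a),np.sin(a),0]);ay=np.array([-np.sin(a),np.cos(a),0])
zt=p[2]+.0225
for nm,l in(('butt top',-.0457),('grip end',.0443)):
    for sy in(-.012,.012):print(nm,sy,proj(c,[[*(p+ax*l+ay*sy)[:2],zt]])[0].round(1))
# row2/row1 as seen
for nm,q in(('row2',(.6562,.0672)),('row1',(.6432,.206))):
    for l in(-.045,.045):
        for sy in(-.012,.012):print(nm,l,sy,proj(c,[[*(np.array([*q,0])+ax*l+ay*sy)[:2],.09]])[0].round(1))
E
```

```text
5.95 [0.65   0.1384 0.0954] [-3.1392e+00 -6.0000e-04  8.8900e-02] 0.2688373889011159 [-0.07  0.56 -0.29  1.62  0.18  0.99 -1.9 ] [ 0.02 -0.26 -0.77]
side TCP px [293.8 182.8]
top TCP px [200.4 181.9]
(array([-0.04,  0.17,  2.87]), array([-0.14, -0.06,  0.1 ]))
butt top -0.012 [282.4 179.7]
butt top 0.012 [281.3 176.7]
grip end -0.012 [306.4 178.2]
grip end 0.012 [305.  175.2]
row2 -0.045 -0.012 [285.8 196.2]
row2 -0.045 0.012 [284.6 192.8]
row2 0.045 -0.012 [310.5 194.4]
row2 0.045 0.012 [309.  191.1]
row1 -0.045 -0.012 [279.2 177.9]
row1 -0.045 0.012 [278.2 175.1]
row1 0.045 -0.012 [302.2 176.4]
row1 0.045 0.012 [300.9 173.6]
```

View pics/side4.png

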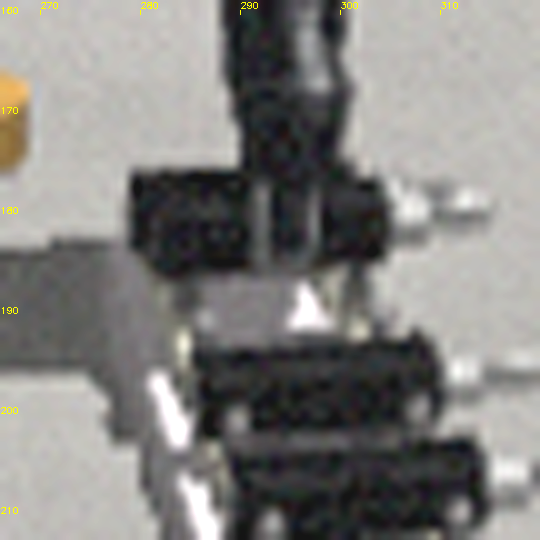

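View pics/top4.png

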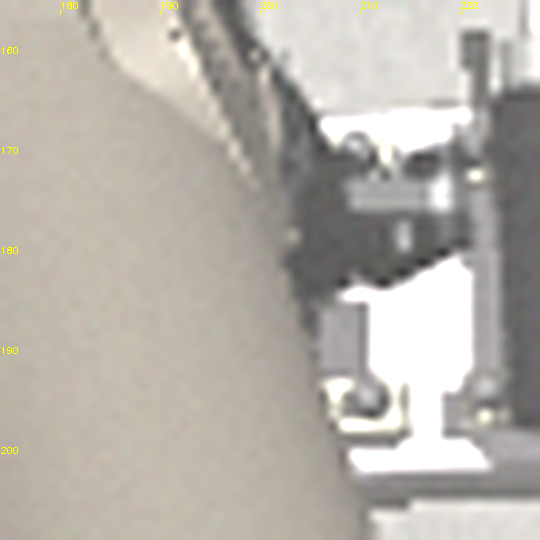

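The held handle sits over the gap, but row_1 partly overlaps it in this view, so I'll continue slowly and watch the force.

>>> {"name": "arm_command", "arguments": {
  "targets": "1.5 0 0.1 0.4 0 0 0.1; 1.5 0 0.1 0.8 0 0 0.1; 1.5 0 0.1 1.2 0 0 0.1; 1.5 0 0.1 1.5 0 0 0.1; 1.5 0 0.1 1.8 0 0 0.1; 1.5 0 0.1 1.8 0 0 0.1"
}}

```text
time_s: 6.65
tool_pos: [0.6493, 0.1372, 0.0763]
tcp_rot: [-3.14, 0.001, 0.087]
force: [0.1, -0.5, -1.2]
gripper_width: 0.27
```

>>> {"name": "arm_command", "arguments": {
  "targets": "1.5 0.05 0 0.2 0 0 0; 1.5 0.05 0 0.4 0 0 0; 1.5 0.05 0 0.55 0 0 0; 1.5 0.05 0 0.7 0 0 0; 1.5 0.05 0 0.8 0 0 0; 1.5 0.05 0 0.8 0 0 0; 1.5 0.05 0 0.8 0 0 0"
}}

```text
time_s: 7.35
tool_pos: [0.6503, 0.1374, 0.0691]
tcp_rot: [-3.139, 0.0, 0.087]
force: [0.2, -0.4, -0.2]
gripper_width: 0.271
```

>>> {"name": "arm_command", "arguments": {
  "targets": "1.5 0 0 0.1 0 0 0; 1.5 0 0 0.15 0 0 0; 1.5 0 0 0.2 0 0 0; 1.5 0 0 0.2 0 0 0"
}}

```text
time_s: 7.75
tool_pos: [0.6503, 0.1374, 0.0675]
tcp_rot: [-3.139, 0.0, 0.087]
force: [-1.1, -1.5, 2.9]
gripper_width: 0.268
```

```bash
python3 look.py 5 "[.65,.137,.08]" 27
```

```text
7.75 [0.6503 0.1374 0.0675] [-3.1395  0.      0.0871] 0.2683064503061045 [-0.07  0.59 -0.28  1.64  0.19  0.94 -1.9 ] [-1.14 -1.48  2.91]
side TCP px [293.6 189.5]
top TCP px [202.5 183.5]
```

View pics/side5.png

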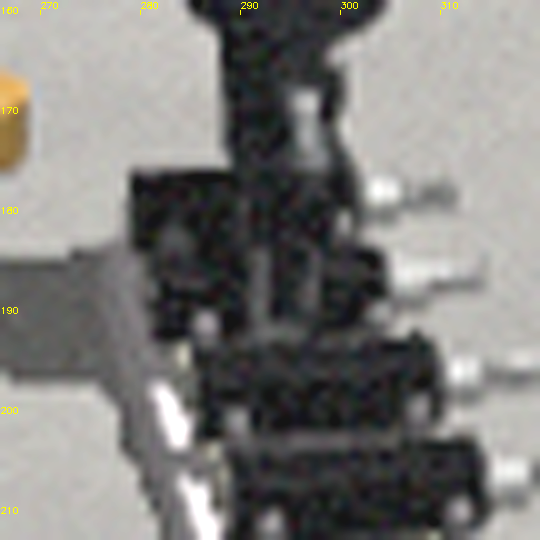

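Seating contact: the force rose by about 4 N at TCP z 0.0675, the height at which it lay on the bench plus 60 mm. The grip end at (304.3,187) falls between its neighbours' ends (309.5 and about 300.5), so it is in line. Releasing and rising.

>>> {"name": "arm_command", "arguments": {
  "targets": "4.5 0 0 0 0 0 0; 4.5 0 0 0 0 0 0; 4.5 0 0 0 0 0 0; 4.5 0 0 0 0 0 0; 4.5 0 0 0 0 0 0; 4.5 0 0 -1 0 0 0; 4.5 0 0 -3 0 0 0; 4.5 0 0 -6 0 0 0; 4.5 0 0 -10 0 0 0; 4.5 0 0 -14 0 0 0; 4.5 0 0 -16 0 0 0"
}}

```text
time_s: 8.95
tool_pos: [0.6521, 0.1377, 0.2325]
tcp_rot: [-3.138, -0.007, 0.087]
force: [0.4, 0.2, 0.5]
gripper_width: 0.529
```

```bash
python3 look.py 6 "[.65,.137,.08]" 27;python3 - <<'E'
from h import *
from cell import ctrl
s=ctrl.read_state();print(rel(s,[.4507,.0628,.22],97.5))
E
```

```text
8.95 [0.6521 0.1377 0.2325] [-3.1382 -0.007   0.0871] 0.5286786505985572 [-0.05  0.44 -0.31  1.49  0.13  1.23 -1.86] [0.4  0.19 0.46]
side TCP px [295.7 149.1]
top TCP px [191.1 171.9]
(array([-20.79,   5.73,   1.04]), array([  0.25,  -0.56, -92.51]))
```

View pics/side6.png

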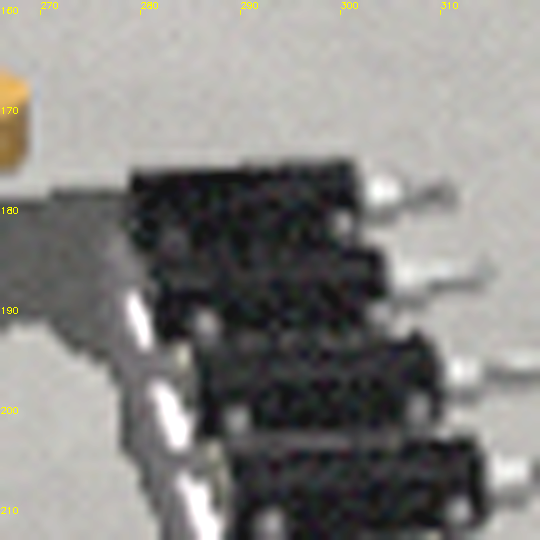

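All four handles lie in their cradles in the side view, tops parallel and ends evenly stepped. Moving over the mirror bar.

>>> {"name": "arm_command", "arguments": {
  "targets": "4.5 -2 0.6 -1 0 0 -8; 4.5 -4 1.1 -1 0 0 -16; 4.5 -6 1.7 -1 0 0 -24; 4.5 -8 2.2 -1 0 0 -32; 4.5 -10 2.8 -1 0 0 -40; 4.5 -12 3.4 -1 0 0 -48; 4.5 -14 3.9 -1 0 0 -56; 4.5 -16 4.5 0 0 0 -64; 4.5 -18 5 0.5 0 0 -72; 4.5 -20 5.5 0.5 0 0 -80; 4.5 -20.8 5.7 1 0 0 -88; 4.5 -20.8 5.7 1 0 -0.4 -92.5; 4.5 -20.8 5.7 1 0 -0.4 -92.5; 4.5 -20.8 5.7 1 0 -0.4 -92.5; 4.5 -20.8 5.7 1 0 -0.4 -92.5"
}}

```text
time_s: 10.55
tool_pos: [0.4481, 0.0622, 0.2168]
tcp_rot: [-3.137, 0.002, 1.701]
force: [-1.0, -0.0, 0.3]
gripper_width: 0.522
```

```bash
python3 look.py 7 "[.451,.063,.14]" 45;python3 - <<'E'
from h import *
from cell import ctrl
s=ctrl.read_state();print(rel(s,[.4507,.0628,.119],97.5))
t=load('top7.npz');crop(t,150,145,300,280,5,'pics/top7b.png')
E
```

```text
10.55 [0.4481 0.0622 0.2168] [-3.1368e+00  1.9000e-03  1.7006e+00] 0.5216460661003777 [ 0.27  0.08 -0.53  1.99  0.05  1.09 -0.15] [-1.03 -0.04  0.32]
side TCP px [238.2 163.6]
top TCP px [222.3 260.4]
(array([0.04, 0.31, 9.78]), array([-0.27,  0.11, -0.04]))
```

View pics/side7.png

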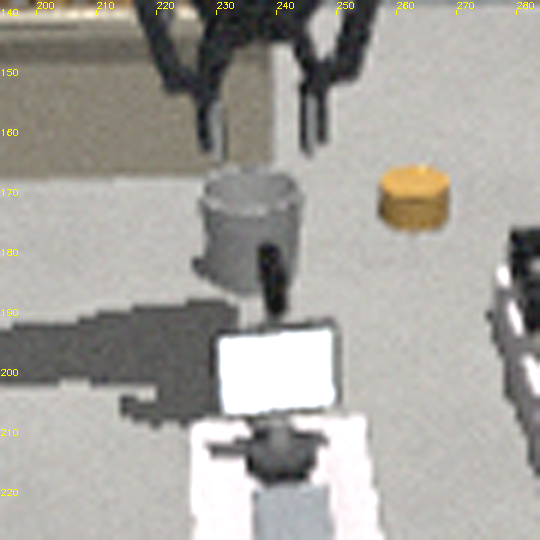

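View pics/top7b.png

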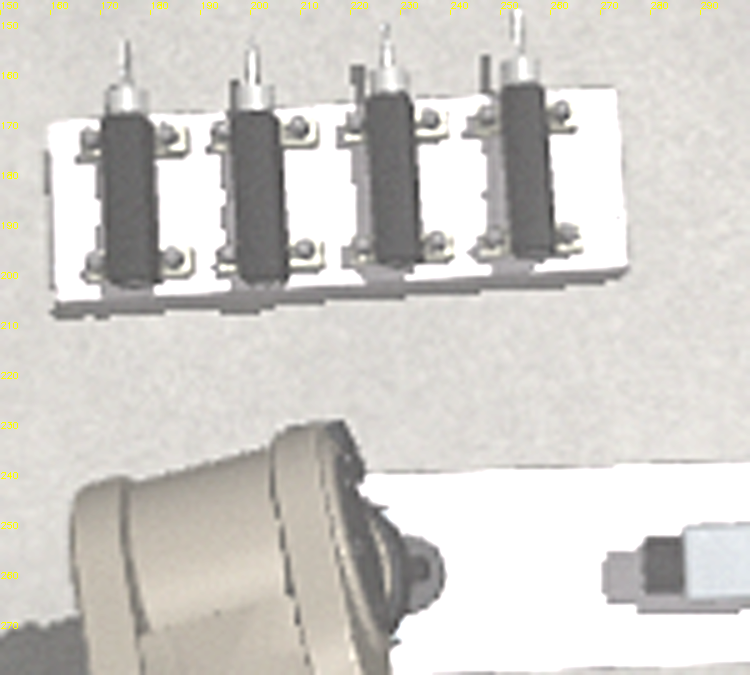

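In the top view the placed handle (195-207, 167-202) is parallel to its neighbours and between its pegs. The side view shows the open fingers at (229,160) and (245,160) straddling the bar at (239,185). Next I refine the geometry of the placed handle and the lens line.

```bash
python3 - <<'E'
from h import *
t=load('top7.npz');t0=load('top0.npz')
def cloud(t,x0,y0,x1,y1,zlo,zhi,dark=999):
    P=[bydepth(t,u,v) for v in range(y0,y1) for u in range(x0,x1) if t['depth'][v,u]>0 and t['pixels'][v,u].max()<dark]
    P=np.array(P);return P[(P[:,2]>zlo)&(P[:,2]<zhi)]
def pc(P,nm):
    m=np.median(P,0);d=P-P.mean(0);w,V=np.linalg.eigh(np.cov(d[:,:2].T));a=V[:,1]*np.sign(V[0,1])
    q=d[:,:2]@a;r=(q.max()+q.min())/2
    mid=P.mean(0)[:2]+a*r
    print(nm,len(P),np.degrees(np.arctan2(a[1],a[0])).round(2),'mid',(mid*1000).round(1),'mean',(P.mean(0)*1000).round(1),'len',(np.ptp(q)*1000).round(1),'zmed',m[2].round(4))
    # tilt
    A=np.c_[q,np.ones(len(q))];print('   tilt deg',np.degrees(np.linalg.lstsq(A,P[:,2],rcond=None)[0][0]).round(2))
for nm,x0,x1 in(('row1',166,186),('free',192,212),('row2',219,238),('row3',246,266)):
    pc(cloud(t,x0,150,x1,206,.084,.097,72),nm)
# plate edges
p=[onz(t0,u,v,0.012) for u,v in((211,241.2),(315.5,237),(212,279.5),(317.3,276))]
print(np.round(p,4))
for a,b in((0,1),(2,3)):
    d=p[b]-p[a];print(np.degrees(np.arctan2(d[1],d[0])))
P=cloud(t0,262,240,312,275,.075,.11);
pc(P,'cam')
print(P[:,1].max())
print('glass frame etc');P=cloud(t0,205,240,245,280,.095,.115);pc(P,'frame')
P=cloud(t0,205,240,245,280,.146,.157);pc(P,'bar')
E
```

```text
row1 308 4.33 mid [643.6 205. ] mean [643.1 205.   90.5] len 87.8 zmed 0.0905
   tilt deg 0.2
free 312 5.18 mid [646.8 137.6] mean [647.  137.6  90.4] len 90.6 zmed 0.0907
   tilt deg 0.2
row2 304 5.17 mid [656.5  67.3] mean [656.3  67.3  90.4] len 89.0 zmed 0.0905
   tilt deg 0.01
row3 287 5.1 mid [662.4  -2.8] mean [662.6  -2.8  90.3] len 87.1 zmed 0.0903
   tilt deg -0.03
[[ 0.4993  0.119   0.012 ]
 [ 0.5139 -0.1671  0.012 ]
 [ 0.3957  0.1134  0.012 ]
 [ 0.408  -0.1725  0.012 ]]
-87.0842828737657
-87.53569064557449
cam 455 -87.75 mid [ 458.7 -105.5] mean [ 458.8 -107.7   94. ] len 80.2 zmed 0.0948
   tilt deg 6.02
-0.06543760428323678
glass frame etc
frame 88 7.79 mid [449.1  66.9] mean [449.3  66.9 103.3] len 71.6 zmed 0.1033
   tilt deg -0.48
bar 89 -80.92 mid [450.7  63.7] mean [450.8  63.  151.6] len 45.5 zmed 0.1518
   tilt deg -2.8
```

The placed handle is level, at 5.2° like its neighbours, and y is right. It sits about 3 mm towards the butt from the neighbours' line (x 647 against 649.8). There is plenty of time, so I'll mend that now, before taking the mirror.

```bash
python3 - <<'E'
from h import *
from cell import ctrl
s=ctrl.read_state();print(rel(s,[.6503,.1374,.14],5))
E
```

```text
(array([ 4.84, 21.06,  7.57]), array([-0.12,  0.3 , 92.46]))
```

>>> {"name": "arm_command", "arguments": {
  "targets": "4.5 0.5 2 -1 0 0 8; 4.5 1 4 -1 0 0 16; 4.5 1.5 6 -1 0 0 24; 4.5 2 8 -1 0 0 32; 4.5 2.5 10 -1 0 0 40; 4.5 3 12 -1 0 0 48; 4.5 3.5 14 0 0 0 56; 4.5 4 16 1 0 0 64; 4.5 4.4 18 2 0 0 72; 4.5 4.7 20 4 0 0 80; 4.5 4.8 21 6 0 0 88; 4.5 4.8 21.1 7.6 0 0.3 92.5; 4.5 4.8 21.1 7.6 0 0.3 92.5; 4.5 4.8 21.1 7.6 0 0.3 92.5; 4.5 4.8 21.1 7.6 0 0.3 92.5"
}}

```text
time_s: 12.15
tool_pos: [0.6513, 0.1373, 0.1412]
tcp_rot: [-3.14, -0.001, 0.088]
force: [-0.3, -0.1, 0.3]
gripper_width: 0.528
```

```bash
python3 - <<'E'
from h import *
from cell import ctrl
s=ctrl.read_state();print(s['tool_pos'],s['joints'].round(2),rel(s,[.6503,.1374,.0685],5))
E
```

```text
[0.65131394 0.13729294 0.14115447] [-0.06  0.51 -0.29  1.59  0.16  1.07 -1.88] (array([-0.1 , -0.01,  7.27]), array([-0.09, -0.04,  0.05]))
```

Down, close, lift 4 mm.

>>> {"name": "arm_command", "arguments": {
  "targets": "4.5 -0.05 0 2 0 0 0; 4.5 -0.05 0 4 0 0 0; 4.5 -0.05 0 5.5 0 0 0; 4.5 -0.05 0 6.5 0 0 0; 4.5 -0.05 0 7 0 0 0; 4.5 -0.05 0 7.2 0 0 0; 4.5 -0.05 0 7.2 0 0 0; 1.5 -0.05 0 7.2 0 0 0; 1.5 -0.05 0 7.2 0 0 0; 1.5 -0.05 0 7.2 0 0 0; 1.5 -0.05 0 7.2 0 0 0; 1.5 -0.05 0 7.2 0 0 0; 1.5 -0.05 0 7 0 0 0; 1.5 -0.05 0 6.8 0 0 0; 1.5 -0.05 0 6.8 0 0 0; 1.5 -0.05 0 6.8 0 0 0"
}}

```text
time_s: 13.75
tool_pos: [0.6497, 0.1369, 0.0714]
tcp_rot: [-3.141, 0.002, 0.087]
force: [0.5, 0.8, -1.3]
gripper_width: 0.269
```

>>> {"name": "arm_command", "arguments": {
  "targets": "1.5 0.15 0 0 0 0 0; 1.5 0.3 0 0 0 0 0; 1.5 0.3 0 0 0 0 0; 1.5 0.3 0 0.2 0 0 0; 1.5 0.3 0 0.4 0 0 0; 1.5 0.3 0 0.4 0 0 0; 1.5 0.3 0 0.4 0 0 0"
}}

```text
time_s: 14.45
tool_pos: [0.6532, 0.1374, 0.0689]
tcp_rot: [-3.141, 0.001, 0.087]
force: [-2.0, -0.2, 5.7]
gripper_width: 0.27
```

>>> {"name": "arm_command", "arguments": {
  "targets": "4.5 0 0 0 0 0 0; 4.5 0 0 0 0 0 0; 4.5 0 0 0 0 0 0; 4.5 0 0 0 0 0 0; 4.5 0 0 0 0 0 0; 4.5 0 0 -1 0 0 0; 4.5 0 0 -3 0 0 0; 4.5 0 0 -6 0 0 0; 4.5 0 0 -10 0 0 0; 4.5 0 0 -14 0 0 0; 4.5 0 0 -16 0 0 0"
}}

```text
time_s: 15.55
tool_pos: [0.6551, 0.1378, 0.2333]
tcp_rot: [-3.139, -0.006, 0.087]
force: [0.6, 1.1, 0.2]
gripper_width: 0.527
```

```bash
python3 - <<'E'
from h import *
from cell import ctrl
s=ctrl.read_state();print(s['tool_pos'],rel(s,[.4507,.0628,.20],97.5))
E
```

```text
[0.65509494 0.13784712 0.23332865] (array([-21.03,   5.71,   3.2 ]), array([  0.17,  -0.37, -92.51]))
```

>>> {"name": "arm_command", "arguments": {
  "targets": "4.5 -2 0.6 -0.5 0 0 -8; 4.5 -4 1.1 -0.5 0 0 -16; 4.5 -6 1.7 -0.5 0 0 -24; 4.5 -8 2.2 -0.5 0 0 -32; 4.5 -10 2.8 -0.5 0 0 -40; 4.5 -12 3.4 -0.5 0 0 -48; 4.5 -14 3.9 -0.5 0 0 -56; 4.5 -16 4.5 0 0 0 -64; 4.5 -18 5 1 0 0 -72; 4.5 -20 5.5 2 0 0 -80; 4.5 -20.8 5.7 2.8 0 0 -88; 4.5 -20.8 5.7 2.8 0 -0.4 -92.5; 4.5 -20.8 5.7 2.8 0 -0.4 -92.5; 4.5 -20.8 5.7 2.8 0 -0.4 -92.5"
}}

```text
time_s: 16.95
tool_pos: [0.4515, 0.0625, 0.2008]
tcp_rot: [-3.137, 0.003, 1.7]
force: [-0.7, -0.4, -0.7]
gripper_width: 0.522
```

```bash
python3 look.py 8 "[.451,.063,.14]" 45;python3 - <<'E'
from h import *
from cell import ctrl
s=ctrl.read_state();print(rel(s,[.4507,.0630,.119],97.5))
t=load('top8.npz')
def cloud(t,x0,y0,x1,y1,zlo,zhi,dark=999):
    P=[bydepth(t,u,v) for v in range(y0,y1) for u in range(x0,x1) if t['depth'][v,u]>0 and t['pixels'][v,u].max()<dark]
    P=np.array(P);return P[(P[:,2]>zlo)&(P[:,2]<zhi)]
for nm,x0,x1 in(('row1',166,186),('free',192,212),('row2',219,238),('row3',246,266)):
    P=cloud(t,x0,150,x1,206,.084,.097,72)
    d=P-P.mean(0);w,V=np.linalg.eigh(np.cov(d[:,:2].T));a=V[:,1]*np.sign(V[0,1]);q=d[:,:2]@a
    print(nm,len(P),np.degrees(np.arctan2(a[1],a[0])).round(2),'mean',(P.mean(0)*1000).round(1),'mid',((P.mean(0)[:2]+a*(q.max()+q.min())/2)*1000).round(1),np.degrees(np.polyfit(q,P[:,2],1)[0]).round(2))
E
```

```text
16.95 [0.4515 0.0625 0.2008] [-3.1374  0.0032  1.7001] 0.521818103166655 [ 0.26  0.1  -0.53  2.    0.06  1.06 -0.16] [-0.7  -0.44 -0.69]
side TCP px [239.4 167.8]
top TCP px [223.  258.9]
(array([ 0.08, -0.03,  8.16]), array([-0.27,  0.18, -0.06]))
row1 308 4.28 mean [643.8 205.   90.7] mid [643.7 205. ] -0.01
free 312 5.07 mean [649.2 137.6  90.3] mid [649.9 137.6] -0.07
row2 299 5.32 mean [656.   67.4  90.6] mid [656.3  67.4] 0.28
row3 298 5.37 mean [662.1  -3.   90.9] mid [662.7  -2.9] -0.55
```

View pics/side8.png

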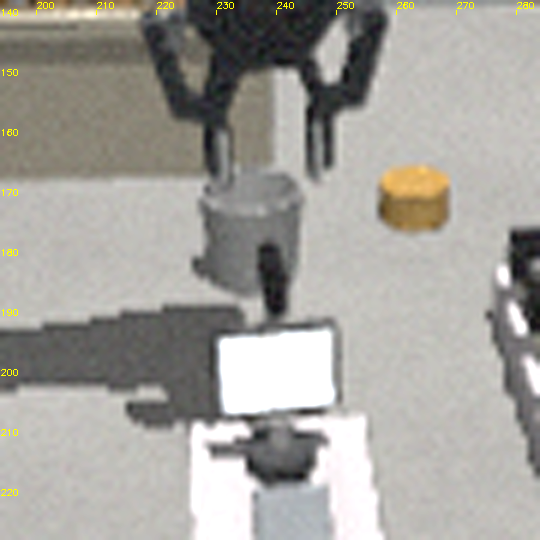

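The handle is now in line (649.5, 137.6), at 5.1° and level. In the side view the fingers at (231,168) and (247,168) straddle the bar at (239,183). Descending on the bar.

>>> {"name": "arm_command", "arguments": {
  "targets": "4.5 0.1 0 2 0 0 0; 4.5 0.1 0 4 0 0 0; 4.5 0.1 0 6 0 0 0; 4.5 0.1 0 7.3 0 0 0; 4.5 0.1 0 8 -0.2 0 0; 4.5 0.1 0 8 -0.2 0 0; 4.5 0.1 0 8 -0.2 0 0"
}}

```text
time_s: 17.75
tool_pos: [0.4511, 0.0632, 0.1206]
tcp_rot: [-3.141, 0.003, 1.701]
force: [-0.7, -0.5, -0.4]
gripper_width: 0.533
```

```bash
python3 look.py 9 "[.451,.063,.12]" 27
```

```text
17.75 [0.4511 0.0632 0.1206] [-3.1405e+00  3.1000e-03  1.7015e+00] 0.5329829353462819 [ 0.24  0.21 -0.52  2.09  0.14  0.87 -0.24] [-0.68 -0.47 -0.4 ]
side TCP px [240.  188.1]
top TCP px [226.6 259.1]
```

View pics/side9.png

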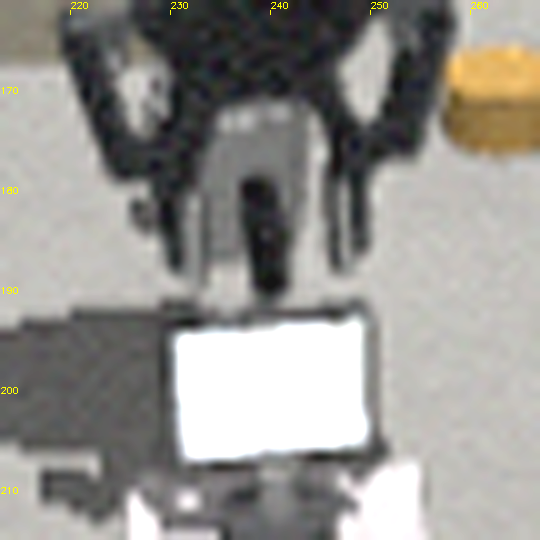

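The fingertips at (231,188) and (247,188) are either side of the bar and clear above the frame. Closing.

>>> {"name": "arm_command", "arguments": {
  "targets": "0.6 0 0 0 0 0 0; 0.6 0 0 0 0 0 0; 0.6 0 0 0 0 0 0; 0.6 0 0 0 0 0 0; 0.6 0 0 0 0 0 0; 0.6 0 0 0 0 0 0; 0.6 0 0 0 0 0 0; 0.6 0 0 0 0 0 0",
  "force": 60
}}

```text
time_s: 18.65
tool_pos: [0.4512, 0.0631, 0.1206]
tcp_rot: [-3.141, 0.003, 1.702]
force: [1.4, -0.4, 5.1]
gripper_width: 0.132
```

```bash
python3 - <<'E'
from h import *
from cell import ctrl
s=ctrl.read_state();print(s['tool_pos'],s['tcp_rot'],s['force'],s['wrist_torque'],s['gripper_width'],rel(s,[.4507,.063,.1206],148.7))
E
```

```text
[0.45124778 0.06306185 0.12057941] [-3.14103189  0.00324613  1.70152679] [ 1.37455761 -0.36506674  5.07675325] [-0.08669563 -0.27590572  0.11003455] 0.13235373359702252 (array([ 0.  , -0.06, -0.  ]), array([ -0.11,   0.16, -51.21]))
```

>>> {"name": "arm_command", "arguments": {
  "targets": "0.6 0 0 0 0 0 -3; 0.6 0 0 0 0 0 -7; 0.6 0 0 0 0 0 -11; 0.6 0 0 0 0 0 -15; 0.6 0 0 0 0 0 -19; 0.6 0 0 0 0 0 -23; 0.6 0 0 0 0 0 -27; 0.6 0 0 0 0 0 -31; 0.6 0 0 0 0 0 -35; 0.6 0 0 0 0 0 -39; 0.6 0 0 0 0 0 -43; 0.6 0 0 0 0 0 -46; 0.6 0 0 0 0 0 -49; 0.6 0 0 0 0 0 -51; 0.6 0 0 0 0 0 -51.2; 0.6 0 0 0 0 0 -51.2; 0.6 0 0 0 0 0 -51.2"
}}

```text
time_s: 20.35
tool_pos: [0.4508, 0.0628, 0.1206]
tcp_rot: [-3.138, 0.001, 2.594]
force: [0.4, -1.2, 7.2]
gripper_width: 0.133
```

```bash
python3 look.py 10 "[.451,.063,.11]" 45; python3 - <<'E'
from h import *
from cell import ctrl
s=ctrl.read_state();print(s['wrist_torque'],np.degrees(s['tcp_rot'][2]),rel(s,[.4507,.063,.1206],148.7))
s=load('side10.npz');crop(s,215,175,265,225,12,'pics/side10b.png')
E
```

```text
20.35 [0.4508 0.0628 0.1206] [-3.1378e+00  1.0000e-03  2.5942e+00] 0.1325251861975536 [ 0.35  0.22 -0.66  2.09  0.18  0.88  0.62] [ 0.38 -1.16  7.19]
side TCP px [240.  188.2]
top TCP px [226.7 259.2]
[-0.09215344 -0.19145249 -0.1201576 ] 148.6410814416081 (array([ 0.02,  0.02, -0.  ]), array([-0.22,  0.06, -0.06]))
```

View pics/side10b.png

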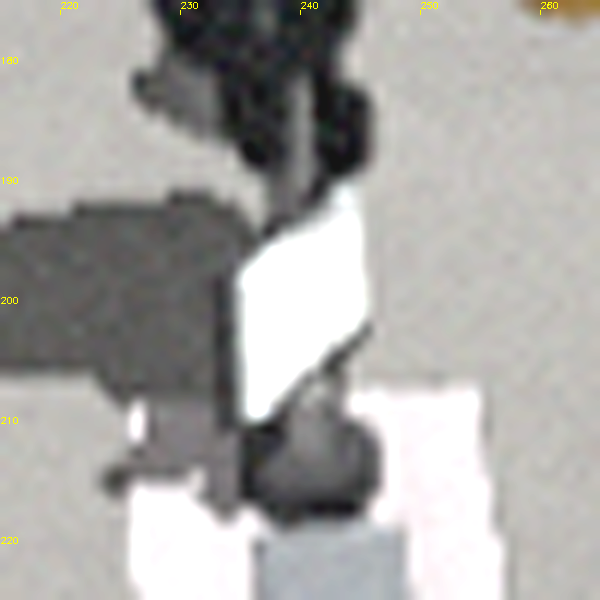

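View pics/top10.png

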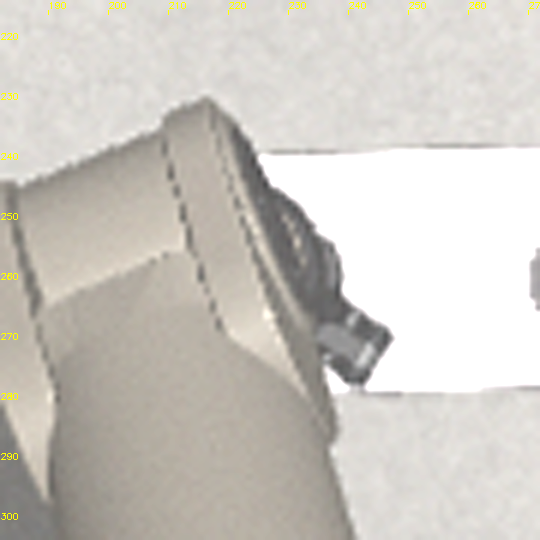

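The mirror turned with the grip. In the side view the glass corners are at about (234.6,197.5), (244,190), (245.3,202) and (236,210). I'll check the mirror yaw independently by fitting these, with the rest picture as a calibration.

```bash
python3 - <<'E'
from h import *
from scipy.optimize import least_squares
c=load('side10.npz')
def pts(yaw,ax):
    y=np.radians(yaw);e=np.array([-np.sin(y),np.cos(y),0]);A=np.array([*ax,.075])
    return proj(c,[A-e*.033+[0,0,.025],A+e*.033+[0,0,.025],A+e*.033-[0,0,.025],A-e*.033-[0,0,.025]])
for yaw in(-26.3,-31.3,-36.3): print(yaw,pts(yaw,(.4507,.063)).round(1).tolist())
print(-82,pts(-82,(.4507,.063)).round(1).tolist())
# width/hgt mask of bright pixels; compare areas
for n in('side0.npz','side9.npz','side10.npz'):
    im=load(n)['pixels'].min(2)[186:213,225:256];m=(im>150).astype(np.uint8)
    k,l,st,ce=cv2.connectedComponentsWithStats(m,connectivity=4)
    for i in range(1,k):
        if st[i,4]>80:print(n,st[i]+[225,186,0,0,0],(ce[i]+[225,186]).round(1))
E
```

```text
-26.3 [[235.9, 197.6], [244.2, 189.0], [244.6, 200.9], [236.5, 209.8]]
-31.3 [[235.2, 197.4], [244.9, 189.2], [245.3, 201.1], [235.7, 209.6]]
-36.3 [[234.5, 197.2], [245.6, 189.4], [246.0, 201.3], [235.1, 209.3]]
-82 [[230.8, 194.1], [249.3, 192.4], [249.7, 204.3], [231.5, 206.2]]
side0.npz [231 193  19  14 222] [239.6 199.5]
side9.npz [231 193  19  14 221] [239.5 199.6]
side10.npz [235 193  10  17 107] [239.5 200.1]
```

The glass corners match the prediction for about -31° and the centre column is at 239.5. Tool yaw agreed with the camera within 0.2° for the placed handle, so 148.64° puts the mirror at -31.4° (wanted -31.3°). One last check of the rest of the scene, then I hand it in.

```bash
python3 - <<'E'
from h import *
from cell import ctrl,cams
t0=load('top0.npz');c=cams.capture('top');np.savez('top11.npz',**c)
d=cv2.absdiff(c['pixels'],t0['pixels']).max(2)
for nm,(x0,y0,x1,y1) in dict(row1=(166,150,187,206),row23=(216,150,272,206),jar=(325,155,360,190),gauge=(92,210,120,236),red=(325,290,380,325),pink=(370,180,415,222),lens=(265,245,312,270)).items():
    print(nm,(d[y0:y1,x0:x1]>50).sum())
s=ctrl.read_state();print(s['time_s'],s['joint_velocities'].round(3),np.degrees(s['tcp_rot']).round(2),s['tool_pos'].round(4),s['force'].round(1))
a=np.array([.4507,.063]);m=np.array([.6495,.1376])-.046*np.array([np.cos(.0895),np.sin(.0895)])
sl=np.radians(2*(np.degrees(s['tcp_rot'][2])-180)+87.3);v=m-a
print('miss mm',1000*(np.cos(sl)*v[1]-np.sin(sl)*v[0]))
cv2.imwrite('pics/top11.png',c['pixels'][:,:,::-1])
E
```

```text
row1 0
row23 0
jar 0
gauge 0
red 0
pink 0
lens 0
20.5 [-0.001 -0.    -0.001 -0.    -0.001 -0.001  0.   ] [-1.7978e+02  6.0000e-02  1.4864e+02] [0.4508 0.0628 0.1206] [-0.6 -1.7  7.4]
miss mm 0.49377817450375894
```

View pics/top11.png

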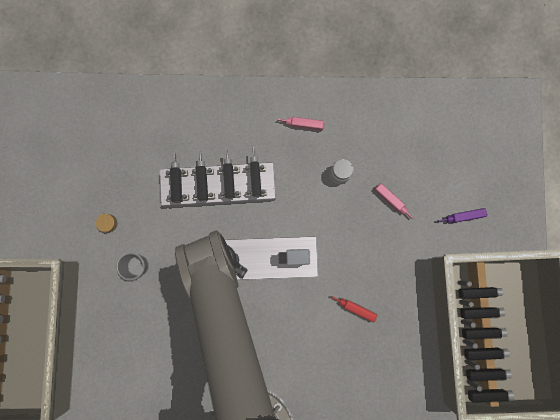

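The top view shows four handles in line in the rack, everything else where it was, and the arm holding the mirror bar. Handing in.

```bash
python3 - <<'E'
from cell import ctrl
print(ctrl.job_done())
E
```

```text
the job is handed in; nothing more can be done
None
```

The black handle is in the empty cradle with its butt towards the mirror and let go. The arm is holding the mirror bar at the angle that should centre the butt mark. I handed the job in at 20.5 s.

**Handle:** After the first placing it sat about 3 mm too far towards the butt, so I regripped it and moved it before taking the mirror. The last top-view measurement has it at (649.5, 137.6) mm against about (650, 137), at 5.1° like its neighbours, with its top at 90 mm and level within 0.1°.

**Mirror:** I gripped the bar and turned it about 51°, to -31.4° where I wanted -31.3°. The computed sight line passes about 0.5 mm from the butt mark. Camera calibration and lens-direction errors could add a few mm. I had no view through the inspection camera, so the aim comes from geometry. An independent fit of the glass corners in the side view agreed only to about 3°.

**Surroundings:** In the regions I compared before and after (row handles, jar, gauge, red handle, nearest pink handle, camera), nothing changed. I checked the cup, the purple handle and the other pink one only by eye in the last picture, and they look unmoved. The force on the tool was about 7 N at the end.

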